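# Let the bench press down on its release valve

## Robot

A 6-joint arm with a two-finger parallel gripper is mounted at the origin on the work surface. World frame = base frame: x ahead of the robot, y to its left, z up, the work surface at z = 0. Lengths are in m, angles in rad, forces in N, time in s.
With the tool pointing down it reaches from about 0.375 to 0.825 m from the base axis. Payload 5.5 kg.
Tool frame: the origin (TCP) lies at the very end of the fingers, on their centre line; the grasp point (between the pads) lies 19 mm behind it; z points along the fingers, y is the line along which they close (so a half turn about z gives the same grasp; the last joint's range is limited). The gripper opens to 85 mm and grips with 20 to 120 N. Pads are 22 mm wide; open, the fingers measure 114 mm over their backs; the gripper's body (76 mm by 85 mm) begins 54 mm behind the grasp point. The pads swing forward as they close: fully open they stand 13 mm farther back than shut.
Start: joints at [-1.219, 0.314, -0.047, 1.21, 0, 1.571], TCP at [0.207, -0.563, 0.208] pointing down, gripper open.
Joint ranges: [-2.67, 2.67], [-0.69, 1.73], [-1.03, 1.25], [-2.08, 2.16], [-1.42, 1.45], [-3.14, 3.14]. Speed limits (rad/s): [2.39, 2.39, 3.01, 3.14, 3.14, 3.14].

## Interface

Orientations are given as a 3x3 rotation matrix whose columns are the frame's x, y, z axes.
In Python, from workcell import state, capture, camera_params, finish_job gives the robot as it stands.
- The arm moves only by the tool play_rows, never from a script. Its argument "commands" is one flat list of numbers, 5 for each row, row after row: the shift along the tool's x, y, z in m, then the turn about the tool's z in rad, then the finger opening in m, from 0 to 0.0854. In form: [dx, dy, dz, twist, jaw, dx, dy, dz, twist, jaw, ...]. A call has 1 to 20 rows; each row is the pose to reach, as a shift and turn from the pose commanded when the call began, along the tool's axes at that moment; what a row does not reach only later rows make up. A row lasts 1/12 s, in which the tool goes at most 41.7 mm and 7.16 degrees, less where a joint would pass 70% of its speed; a pose out of reach is approached as far as the arm can. A call with a gripper value outside its range is refused whole. The fingers move at their own pace and stop on an object; the grip force is fixed at half the most. Time passes only in rows, so rows that repeat a pose let the fingers close. It gives the time, the measured TCP pose, the force, the opening and the grip force at its end, in the units of the state.
- state(): the state, without advancing time (a new reading comes with each control period).
- capture(name): name is "scene" or "top" or "wrist"; returns (picture, depth): 480x640x3 uint8, red, green, blue; 480x640 float32, m along the optical axis (not along the pixel's ray), 0 where there is no reading.
- camera_params(name): a dict with "fx", "fy", "cx", "cy" (pixels), "eye" and "orientation" of the camera in the world; the wrist camera has in their place "tool_from_camera" (4x4, takes a point from camera to tool coordinates, whose origin is the TCP and whose axes are the flange's). Camera axes: x right, y down, z forward; pixel columns grow to the right and rows downward; lengths in m; the calibration is good to about 2 mm. A picture is of the moment at which its call begins: read the wrist's pose just before it. camera_params takes no time and is no camera call.
- finish_job(): hands the job in; it is judged then, once.
The state is a dict: "clock": time; "qpos": joint angles; "dq": joint speeds; "joint_efforts": joint torques, N m; "ee_pos": TCP position; "tool_rot": TCP orientation; "contact_force": force on the tool from outside, world axes, zero at the start; "ft_torque": the same for the moment, N m; "gripper_width": opening from 0.0 (shut) to 1.0 (fully open); "grasp_force": force on a finger pad.
Only numpy, scipy, OpenCV 4.12 (cv2) and the standard library are available. Lean on these libraries where they do the work, as an engineer would, in place of code of your own. Each camera call takes 0.05 s, during which the arm holds its last target. There are 200 camera calls.

## Task

A reel frame stands raised on the ram of the small bench press: crack the hand pump's release valve open by its T-bar, anticlockwise and only a fraction of a turn, so that the ram sinks slowly (about one centimetre a second, never faster than two) all the way down with the frame still standing on it. Then nip the valve shut by feel until it comes up firm on its seat, a good snug closing but not wrenched, and let go. Work the valve only: do not touch the ram, its platen or the frame, and leave the other things on the bench where they are.

Things in the scene. Friction and masses are not known exactly. Their poses are not given: they have to be found in the camera images.
- valve: Release valve of the hand pump: steel T-bar on a vertical screw spindle. Bar 60 mm long, 10 thick, 12 high, a red and a black 13 mm ball at its ends (75 mm overall). Origin: bar's centre on the spindle axis, 114 mm above the bench; x along the bar to the red end, z up. Turns about z only; anticlockwise from above opens. Turning drag about 0.12 N m either way, which also holds it where it is left.
- bar_red_end (a point): Centre of the red ball, 31 mm from the spindle axis. The bar may start at any angle, valve closed but not snug: the seat is felt 0.05 to 0.25 rad further clockwise; oil starts to pass, at 1 to 8 mm/s, 0.2 to 0.75 rad anticlockwise of the start, not known beforehand. Each further 0.1 rad adds 7 to 8 mm/s of sinking; turning back takes it away. The speed settles in 0.2 s.
- valve_block: Brass valve body, 28 mm across, 66 to 80 mm above the bench under the T-bar, with the seat inside; origin centre of its underside; fixed to the pump head.
- ram (a joint): How far the press ram has sunk, m: 0 fully raised (it starts within 0.002 of that), 0.042 fully down on its stop. It carries a level steel platen 100 mm across. The load on it, and so the valve opening that it needs, varies a little.
- platen (a point): Centre of the platen's top face, 144 mm above the bench when raised, 102 mm when down; it moves with the ram.
- press: Fixed unit: green bench press and its hand pump. Origin on the bench under the valve's axis; x along the pump's tank, z up. Press axis at x 110, y -250 mm; base x 25 to 195, y -350 to -150, 80 high; two pillars, crosshead 385 high, screw above it 445. Tank 58 across, to x 220, below 75. Pump lever folded down along y 55, x 0 to 300, below 72.
- reel_frame: Gunmetal baitcaster reel frame, standing on its round side plate (48 mm across, 51 mm high over the bearing, its foot to 59 mm) loose on the platen. Origin: centre of its underside, z up. To be left standing there.
- oil_can: Tan plastic oil can with red spout, 62 mm across, 170 mm high; origin centre of its base. Bystander.
- drive_gear: Steel drive gear, 37 mm across, 14 mm high with its hub, lying flat; origin centre of its underside. Bystander.
- knob1: Amber plastic spool knob, 24 mm across, 26 mm high; origin centre of its base. Bystander.
- knob2: Amber plastic spool knob like the other. Bystander.
- screwdriver: Blue-handled screwdriver, 180 mm long, lying on the bench; origin its middle, on the bench. Bystander.
- funnel_stand: Dented tin funnel, 94 mm across its mouth, 153 mm high, in a brass bracket screwed to the bench; origin on the bench under the funnel. Fixed.
- gland_top (a point): Top of the gland nut (19 mm across) on the spindle axis, 87 mm above the bench, 21 mm below the T-bar's underside; the spindle between is 9 mm thick. Everything else within 110 mm of the axis is lower than 82 mm.
- needle (a joint): Lift of the valve's needle off its seat, m: 0 shut on the seat, 0.003 m more per rad of opening. Starts at 0.00015 to 0.00075. Readings of it are too noisy to close the valve by.
- wind (a joint): Elastic wind-up of the T-bar on its spindle, rad: 50 N m of turning moment per rad, negative when turned to close. The seat is a firm stop. Snug is a closing moment of 0.3 to 0.65 N m on the bar (-0.006 to -0.013), kept for 0.3 s or so, best about 0.45; over 0.7 scores the seat. Readings of it are too noisy to go by: feel the moment at the wrist.

How it is judged:
On the way, in this order (a step that is already met when the one before it is completed fails the run):
1. the valve is cracked and the ram has begun to sink (value of joint ram above 0.005 m), for 0.1 s.
2. the ram is fully down (value of joint ram above 0.0405 m), for 0.3 s.
3. the valve is nipped shut, firm on its seat (value of joint needle below 0.00025 m and value of joint wind below -0.006 rad), for 0.2 s.
At the end, for the whole second after the job is handed in: The ram rests fully down (within 1.5 mm of its stop), the valve is left shut (needle within 0.25 mm of its seat, 0.08 rad of the T-bar), and the reel frame stands still and upright (within 0.1 rad) on the platen, within 20 mm of its centre (value of joint ram above 0.0405 m and velocity of joint ram below 0.002 m/s and value of joint needle below 0.00025 m and horizontal distance between reel_frame and platen below 0.02 m and angle between reel_frame's own z axis and vertical below 0.1 rad and linear speed of reel_frame below 0.01 m/s); the robot touches nothing.
It fails at once if the ram sinks faster than 20 mm/s (velocity of joint ram above 0.02 m/s).
It fails at once if the valve is wrenched shut (over 0.7 N m on the T-bar) (value of joint wind below -0.014 rad).
It fails at once if the robot touches the ram, its platen or the reel frame (contact force between any of the fingers, the arm and ram above 0.5 N or contact force between any of the fingers, the arm and reel_frame above 0.5 N).
It fails at once if the reel frame tips or slides off its place (angle between reel_frame's own z axis and vertical above 0.15 rad or horizontal distance between reel_frame and platen above 0.025 m).
It fails at once if the oil can, drive gear, a knob or the screwdriver is shifted by more than 15 mm (distance of any of oil_can, drive_gear, knob1, knob2, screwdriver from where it was at the start of the episode above 0.015 m).
It also fails if it takes over 66 s, if anything falls off the work surface, if the arm or the gripper's body presses on something with over 40 N, if the wrist force passes 120 N, or if a joint passes its speed limit or range.

## Working session

There is one attempt and no reset: what is moved stays moved. The work goes in short steps, Python scripts to look and compute and a tool call to move; the robot and the scene stay as the last step left them, time stands still between calls to the robot, and variables do not carry over. Pictures are saved under pics/ and viewed, at most 10 in all, crops included, and the job is handed in when it is done.

Besides the shell and the picture viewer there is one more tool, called as name(argument=value, ...) on one line, values as JSON. play_rows: Moves the arm, as the interface text tells. Its arguments: {"type":"object","properties":{"commands":{"type":"array"}},"required":["commands"]}

```bash
mkdir -p pics; ls
cat > h.py <<'E'
import numpy as np, cv2
from workcell import state, capture, camera_params, finish_job
def world(name,u,v,d,st=None):
    p=camera_params(name); c=np.array([(u-p['cx'])/p['fx']*d,(v-p['cy'])/p['fy']*d,d])
    if name=='wrist':
        T=np.array(p['tool_from_camera']); c=T[:3,:3]@c+T[:3,3]
        return np.array(st['tool_rot'])@c+np.array(st['ee_pos'])
    return np.array(p['orientation'])@c+np.array(p['eye'])
E
python3 - <<'E'
from h import *
s=state(); print(s)
for n in ['scene','top']:
    im,d=capture(n); cv2.imwrite(f'pics/{n}0.png',im[:,:,::-1]); np.save(f'{n}0.npy',d); print(n,camera_params(n))
E
```

```text
pics
{'clock': 0.0, 'qpos': array([-1.21901034e+00,  3.14245461e-01, -4.80967896e-02,  1.21016378e+00,
        2.67935677e-06,  1.57079574e+00]), 'dq': array([-0.00017053, -0.00141584,  0.00105686, -0.00061854,  0.00073378,
       -0.00170801]), 'joint_efforts': array([-8.17560249e-05, -5.39590430e+01,  3.39750445e+01,  1.91586855e-02,
       -2.15439843e-05, -1.58370955e-05]), 'ee_pos': array([ 0.20653471, -0.56267965,  0.20741516]), 'tool_rot': array([[ 9.38758601e-01,  3.44575020e-01, -5.86605912e-04],
       [ 3.44575520e-01, -9.38757228e-01,  1.60592286e-03],
       [ 2.68036155e-06, -1.70970393e-03, -9.99998538e-01]]), 'contact_force': array([ 0.03017888, -0.89623402,  0.0531064 ]), 'ft_torque': array([0.01214061, 0.00619963, 0.03193368]), 'grasp_force': 0.0, 'gripper_width': 1.0010570675198303}
scene {'fx': 551.2563480773387, 'fy': 551.2563480773387, 'cx': 316.0197525807748, 'cy': 242.5212079107321, 'eye': array([1.42755512, 0.21941774, 0.99245675]), 'orientation': array([[-0.14844603,  0.6787352 , -0.71922341],
       [ 0.98870929,  0.11689342, -0.09375431],
       [ 0.02043814, -0.72502032, -0.68842416]])}
top {'fx': 569.2519232181469, 'fy': 569.2519232181469, 'cx': 321.2260999071455, 'cy': 236.26910583671977, 'eye': array([0.45525119, 0.10032337, 1.26581196]), 'orientation': array([[-1.71118918e-02, -9.97813471e-01,  6.38393292e-02],
       [-9.99853541e-01,  1.70949803e-02, -8.11162105e-04],
       [-2.81943598e-04, -6.38438599e-02, -9.97959860e-01]])}
```

View pics/scene0.png

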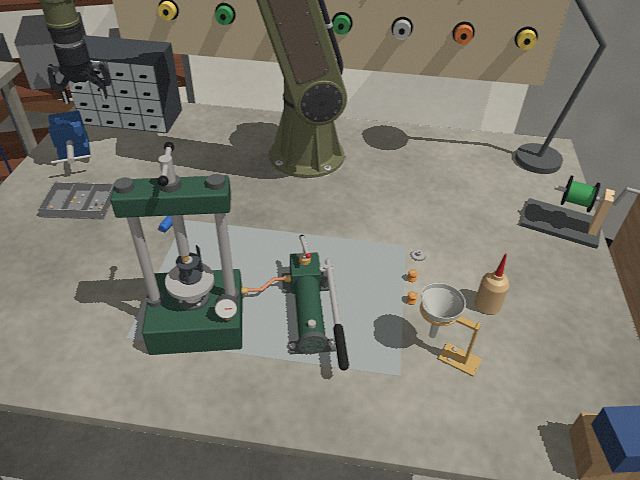

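View pics/top0.png

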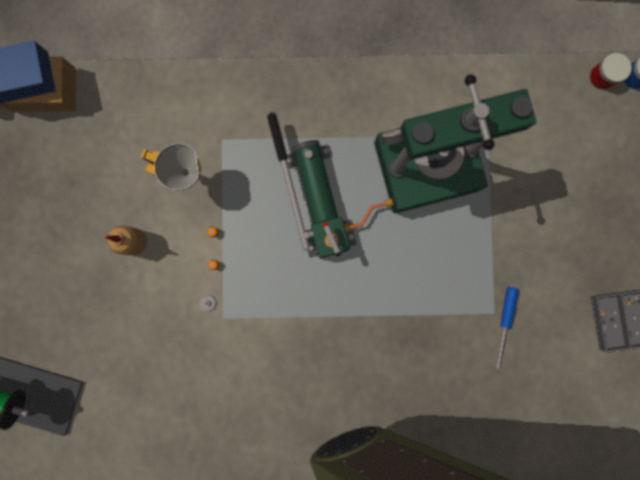

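The scene picture shows the press at (190,270) and the pump at (308,300), with the T-bar near (305,250). In the top picture the T-bar is near (331,237), the press is at (440,150), and the bystanders lie to the left plus the screwdriver at (508,320).

Run:
```python
from h import *
a=cv2.imread('pics/top0.png')[205:275,290:380]; b=cv2.imread('pics/scene0.png')[220:290,265:355]
cv2.imwrite('pics/crop.png',np.vstack([cv2.resize(x,None,fx=4.2,fy=4.2,interpolation=cv2.INTER_CUBIC) for x in (a,b)]))
d=np.load('top0.npy')
for u,v in [(331,237),(325,226),(337,249),(440,160),(310,240),(308,150)]: print(u,v,world('top',u,v,d[v,u]))
```

```text
331 237 [0.52669638 0.07971929 0.12060441]
325 226 [0.54914869 0.09142129 0.1205478 ]
337 249 [0.50231436 0.06806728 0.12001576]
440 160 [ 0.66615213 -0.1298921   0.18990985]
310 240 [0.52573366 0.12358081 0.04493536]
308 150 [0.71730654 0.12444116 0.06377439]
```

View pics/crop.png

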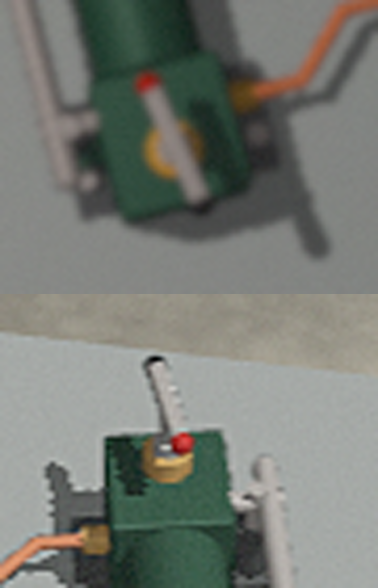

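```bash
cat >> h.py <<'E'
def ray(name,u,v,z,st=None):
    a=world(name,u,v,0.0,st); b=world(name,u,v,1.0,st); return a+(b-a)*(z-a[2])/(b[2]-a[2])
def move(target,yaw=None):
    "shift in tool axes & twist for tool-x yaw"
    s=state(); R=np.array(s['tool_rot']); d=R.T@(np.array(target)-s['ee_pos'])
    y0=np.arctan2(R[1,0],R[0,0]); print('shift',d.round(4),'yaw',y0.round(4))
    if yaw is not None:
        t=-(yaw-y0); print('twist',((t+np.pi)%(2*np.pi)-np.pi).round(4),'alt',((t)%(2*np.pi)-np.pi).round(4))
E
python3 - <<'E'
from h import *
r=ray('top',325.2,224.8,.114); b=ray('top',338.3,252.6,.114); c=(r+b)/2
print(r,b,c,np.linalg.norm(r-b)); yaw=np.arctan2(*(r-b)[1::-1]); print(yaw)
move([c[0],c[1],.21],yaw)
print(camera_params('wrist'))
E
```

```text
[0.55212215 0.09092157 0.114     ] [0.4952276  0.06540506 0.114     ] [0.52367488 0.07816331 0.114     ] 0.06235448083704382
0.4215957502504193
shift [ 0.5186 -0.4924 -0.0017] yaw 0.3518
twist -0.0698 alt 3.0718
{'fx': 381.61075585576634, 'fy': 381.61075585576634, 'cx': 315.16621460015, 'cy': 239.83128442599704, 'tool_from_camera': array([[ 2.80830967e-04, -9.60984981e-01, -2.76600413e-01,
         7.08946877e-02],
       [ 9.99999916e-01,  1.86932664e-04,  3.65839877e-04,
         6.29920343e-04],
       [-2.99860975e-04, -2.76600492e-01,  9.60984952e-01,
        -1.65245590e-01],
       [ 0.00000000e+00,  0.00000000e+00,  0.00000000e+00,
         1.00000000e+00]])}
```

play_rows(commands=[0.25,-0.237,0,0,0.0854,0.25,-0.237,0,0,0.0854,0.25,-0.237,0,0,0.0854,0.25,-0.237,0,0,0.0854,0.25,-0.237,0,0,0.0854,0.25,-0.237,0,0,0.0854,0.25,-0.237,0,0,0.0854,0.25,-0.237,0,0,0.0854,0.25,-0.237,0,0,0.0854,0.25,-0.237,0,0,0.0854])

```text
clock: 0.93
ee_pos: [0.3606, -0.252, 0.2082]
tool_rot: [[0.937, 0.349, -0.0], [0.349, -0.937, 0.001], [0.0, -0.001, -1.0]]
contact_force: [-0.3, 0.0, 0.2]
gripper_width: 1.002
grasp_force: 0.0
```

Run:
```python
from h import *
s=state(); print(s['clock'],s['qpos'],s['ee_pos'])
move([.5237,.0782,.20],.4216)
```

```text
0.9333 [-6.10471186e-01  1.26875444e-02 -4.06281587e-01  1.15227069e+00
  5.81822619e-04  2.17450857e+00] [ 0.3605641  -0.25200672  0.20819969]
shift [ 0.2681 -0.2525  0.0084] yaw 0.3566
twist -0.065 alt 3.0766
```

play_rows(commands=[0.268,-0.2525,0.008,-1.6,0.0854,0.268,-0.2525,0.008,-1.6,0.0854,0.268,-0.2525,0.008,-1.6,0.0854,0.268,-0.2525,0.008,-1.6,0.0854,0.268,-0.2525,0.008,-1.6,0.0854,0.268,-0.2525,0.008,-1.6,0.0854,0.268,-0.2525,0.008,-1.6,0.0854,0.268,-0.2525,0.008,-1.6,0.0854,0.268,-0.2525,0.008,-1.6,0.0854,0.268,-0.2525,0.008,-1.6,0.0854,0.268,-0.2525,0.008,-1.6,0.0854,0.268,-0.2525,0.008,-1.6,0.0854,0.268,-0.2525,0.008,-1.6,0.0854,0.268,-0.2525,0.008,-1.6,0.0854])

```text
clock: 2.1
ee_pos: [0.5247, 0.0735, 0.1998]
tool_rot: [[-0.373, 0.928, -0.001], [0.928, 0.373, -0.001], [-0.0, -0.001, -1.0]]
contact_force: [0.6, 0.3, -0.0]
gripper_width: 1.0
grasp_force: 0.0
```

play_rows(commands=[0,0,0,-1.6,0.0854,0,0,0,-1.6,0.0854,0,0,0,-1.6,0.0854,0,0,0,-1.6,0.0854,0,0,0,-1.6,0.0854,0,0,0,-1.6,0.0854,0,0,0,-1.6,0.0854,0,0,0,-1.6,0.0854,0,0,0,-1.6,0.0854,0,0,0,-1.6,0.0854,0,0,0,-1.6,0.0854,0,0,0,-1.6,0.0854,0,0,0,-1.6,0.0854,0,0,0,-1.6,0.0854])

```text
clock: 3.27
ee_pos: [0.5246, 0.0737, 0.2001]
tool_rot: [[-0.918, -0.397, -0.0], [-0.397, 0.918, -0.0], [0.0, -0.0, -1.0]]
contact_force: [0.2, 0.1, 0.3]
gripper_width: 1.004
grasp_force: 0.0
```

Run:
```python
from h import *
s=state(); print(s['clock'],s['qpos'],s['ee_pos'])
move([.5237,.0782,.20],.4216+np.pi)
im,d=capture('wrist'); cv2.imwrite('pics/w1.png',im[:,:,::-1]); np.save('w1.npy',d); np.save('w1s.npy',s,allow_pickle=True)
```

```text
3.2667 [ 1.39819370e-01  1.85465707e-01 -2.31707501e-01  1.15393980e+00
 -3.72951776e-04 -2.68823264e-01] [0.52455988 0.07369205 0.20007684]
shift [-0.001   0.0045  0.0001] yaw -2.733
twist -0.013 alt 3.1286
```

View pics/w1.png

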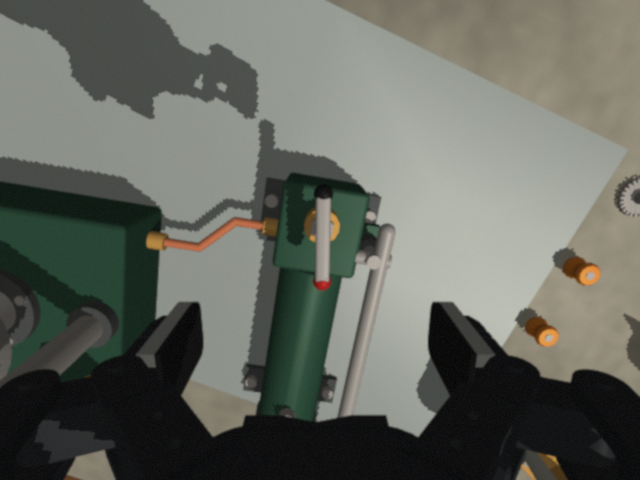

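The wrist view shows the T-bar upright in the image, with the black ball at about (324,191), the red ball at (322,284) and nothing around it for the fingers to hit.

Run:
```python
from h import *
s=np.load('w1s.npy',allow_pickle=True).item(); im=cv2.imread('pics/w1.png').astype(int)
m=(im[:,:,2]>110)&(im[:,:,1]<70)&(im[:,:,0]<70); m[:250]=0;m[310:]=0; v,u=np.where(m); print(u.mean(),v.mean(),len(u),u.min(),u.max(),v.min(),v.max())
k=(im.max(2)<45); k[:180]=0;k[205:]=0;k[:,:310]=0;k[:,338:]=0; v2,u2=np.where(k); print(u2.mean(),v2.mean(),len(u2),u2.min(),u2.max(),v2.min(),v2.max())
r=ray('wrist',(u.min()+u.max())/2,v.max()-8,.114,s); b=ray('wrist',(u2.min()+u2.max())/2,v2.min()+8,.114,s)
e=[ray('wrist',u.mean(),v.max()+.5,.114,s),ray('wrist',u2.mean(),v2.min()-.5,.114,s)]
print(r,b,(r+b)/2,np.linalg.norm(r-b), 'ends',(e[0]+e[1])/2,np.linalg.norm(e[0]-e[1]))
yaw=np.arctan2(*(r-b)[1::-1]);print(yaw)
c=(r+b)/2; move([c[0],c[1],.098],yaw+np.pi)
```

```text
343.2920353982301 284.0088495575221 113 316 591 264 289
323.2088452088452 188.1056511056511 407 310 337 180 204
[0.51625396 0.1758277  0.114     ] [0.49257061 0.06500687 0.114     ] [0.50441228 0.12041728 0.114     ] 0.11332323950350863 ends [0.52034112 0.08482933 0.114     ] 0.0792633757649808
1.3602549463557458
shift [1.000e-04 5.080e-02 1.021e-01] yaw -2.7368
twist -0.9555 alt 2.1861
```

Run:
```python
from h import *
s=np.load('w1s.npy',allow_pickle=True).item()
for (ru,rv),(bu,bv) in [((322.3,283.5),(324,191.5))]:
    r=ray('wrist',ru,rv,.114,s); b=ray('wrist',bu,bv,.114,s); c=(r+b)/2
    yaw=np.arctan2(*(r-b)[1::-1]); print(r,b,c,np.linalg.norm(r-b),yaw); move([c[0],c[1],.098],yaw+np.pi)
im=cv2.imread('pics/w1.png')[175:300,280:370]
cv2.imwrite('pics/w1c.png',cv2.resize(im,None,fx=4.5,fy=4.5,interpolation=cv2.INTER_CUBIC))
```

```text
[0.55487963 0.09152557 0.114     ] [0.49455924 0.06624406 0.114     ] [0.52471943 0.07888482 0.114     ] 0.06540415956311213 0.39688016962171135
shift [-0.0022  0.0046  0.1021] yaw -2.7368
twist 0.0079 alt -3.1337
```

View pics/w1c.png

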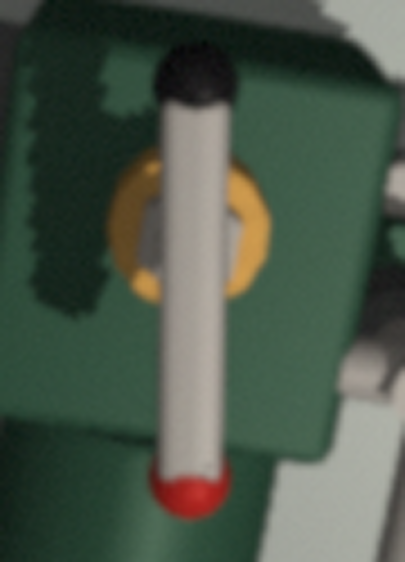

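The crop shows the black ball at (323.6,192.3) and the red ball at (322.4,281.7). The bar is already aligned with the tool to within 0.01 rad, and the measured 64 mm between the balls matches the expected 62 mm.

play_rows(commands=[-0.0015,0.0047,0.03,0,0.045,-0.0015,0.0047,0.05,0,0.045,-0.0015,0.0047,0.07,0,0.045,-0.0015,0.0047,0.085,0,0.045,-0.0015,0.0047,0.095,0,0.045,-0.0015,0.0047,0.102,0,0.045,-0.0015,0.0047,0.102,0,0.045,-0.0015,0.0047,0.102,0,0.045])

```text
clock: 3.98
ee_pos: [0.5241, 0.0795, 0.0986]
tool_rot: [[-0.918, -0.397, 0.0], [-0.397, 0.918, -0.0], [-0.0, -0.0, -1.0]]
contact_force: [-0.5, -0.4, 0.1]
gripper_width: 0.531
grasp_force: 0.0
```

Run:
```python
from h import *
s=state(); print(s['clock'],s['ee_pos'],s['contact_force'],s['ft_torque'],s['gripper_width']);move([.5243,.0786,.098],.405+np.pi)
im,d=capture('wrist'); cv2.imwrite('pics/w2.png',im[:,:,::-1])
```

```text
3.9833 [0.524109   0.07950593 0.09857822] [-0.52931846 -0.42586412  0.09721696] [ 0.01793794 -0.01302209  0.05186644] 0.5307886071118069
shift [ 0.0002 -0.0009  0.0006] yaw -2.7328
twist 0.0037 alt -3.1378
```

View pics/w2.png

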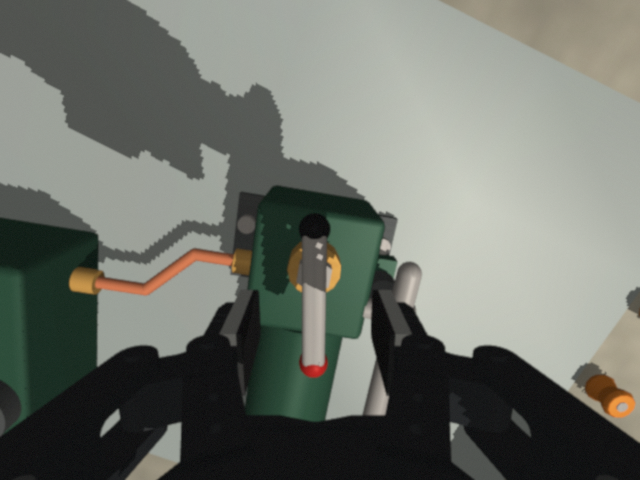

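The wrist view shows the bar at u≈314, midway between the fingers (inner faces at about 250 and 378). I'll close on it now.

play_rows(commands=[0,0,0,0,0.02,0,0,0,0,0.012,0,0,0,0,0.005,0,0,0,0,0,0,0,0,0,0,0,0,0,0,0,0,0,0,0,0,0,0,0,0,0])

```text
clock: 4.7
ee_pos: [0.5238, 0.0797, 0.0983]
tool_rot: [[-0.917, -0.399, -0.0], [-0.399, 0.917, 0.0], [0.0, 0.0, -1.0]]
contact_force: [-0.1, -0.0, 0.5]
gripper_width: 0.0
grasp_force: 0.0
```

```bash
cat >> h.py <<'E'
def rd():
    s=state(); R=np.array(s['tool_rot'])
    print('t',round(s['clock'],2),'yaw',np.arctan2(R[1,0],R[0,0]).round(4),'ee',np.round(s['ee_pos'],4),'F',np.round(s['contact_force'],1),'M',np.round(s['ft_torque'],3),'w',round(s['gripper_width'],3),'g',round(s['grasp_force'],1))
def ram(ref=None):
    "reel-frame/platen template tracking in scene cam; returns pixel row shift and clock"
    im,_=capture('scene'); t=state()['clock']; g=cv2.cvtColor(im,cv2.COLOR_RGB2GRAY)
    if ref is not None: np.save('ref.npy',g)
    r=np.load('ref.npy'); T=r[262:292,176:208]
    m=cv2.matchTemplate(g[252:320,174:210],T,cv2.TM_CCOEFF_NORMED); _,sc,_,(x,y)=cv2.minMaxLoc(m)
    def sub(a): return 0 if len(a)<3 else (a[0]-a[2])/2/(a[0]-2*a[1]+a[2]+1e-12)
    dy=y-10+(sub(m[y-1:y+2,x]) if y>0 else 0)
    p=camera_params('scene'); O=np.array(p['orientation'])
    print('ram t',round(t,3),'px',round(dy,2),'score',round(sc,3))
    return t,dy
E
python3 - <<'E'
from h import *
p=camera_params('scene'); O=np.array(p['orientation'])
for z in (.144,.102):
    c=O.T@(np.array([.69,-.14,z])-p['eye']); print(p['fx']*c[0]/c[2]+p['cx'],p['fy']*c[1]/c[2]+p['cy'])
rd(); ram(1); ram(); rd()
E
```

```text
189.65655216443207 277.3414244475883
192.35830897058594 290.74591407418677
t 4.7 yaw -2.7314 ee [0.5238 0.0797 0.0983] F [-0.1 -0.   0.5] M [-0.012  0.029  0.043] w 0.0 g 0.0
ram t 4.75 px 0.01 score 1.0
ram t 4.8 px 0.01 score 0.998
t 4.8 yaw -2.7314 ee [0.5238 0.0797 0.0983] F [-0.8  0.3 -0.3] M [ 0.024  0.003 -0.028] w -0.002 g 0.0
```

The fingers shut fully on nothing, so I'll look.

Run:
```python
from h import *
s=state();im,d=capture('wrist'); cv2.imwrite('pics/w3.png',im[:,:,::-1]); np.save('w3.npy',d)
p=camera_params('wrist');T=np.linalg.inv(np.array(p['tool_from_camera']))
for q in [(0,0,0),(0,0,-.019),(.03,0,-.016),(-.03,0,-.016)]:
    c=T[:3,:3]@np.array(q)+T[:3,3]; print(q,p['fx']*c[0]/c[2]+p['cx'],p['fy']*c[1]/c[2]+p['cy'])
```

```text
(0, 0, 0) 316.6731127648478 284.9399375562616
(0, 0, -0.019) 316.83367417216203 302.60522152392974
(0.03, 0, -0.016) 316.9146252956482 231.40725826711423
(-0.03, 0, -0.016) 316.70773484878174 361.1055788708127
```

View pics/w3.png

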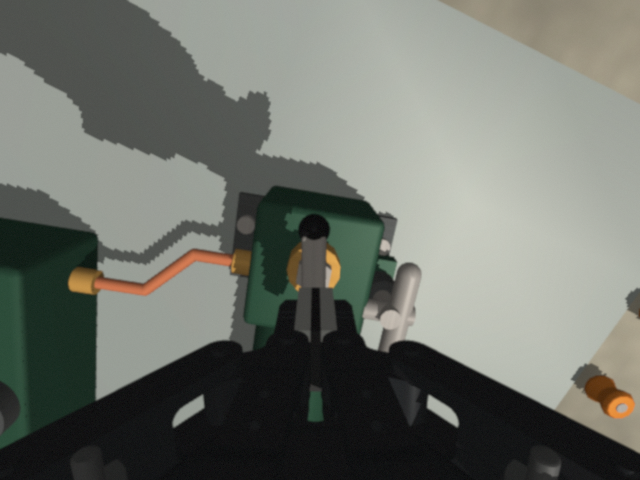

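Run:
```python
from h import *
s=state(); d=np.load('w3.npy')
for u,v in [(314,225),(314,245),(314,265),(314,280),(308,295),(316,295),(326,295),(308,305),(316,305),(326,305),(308,318),(316,318),(326,318),(290,320),(342,320),(312,365),(316,335),(316,400)]:
    print(u,v,d[v,u].round(4),world('wrist',u,v,d[v,u],s).round(4))
print(s['qpos'],s['joint_efforts'])
im=cv2.imread('pics/w3.png')[200:430,250:390]
cv2.imwrite('pics/w3c.png',cv2.resize(im,None,fx=2.5,fy=2.5,interpolation=cv2.INTER_CUBIC))
```

```text
314 225 0.1482 [0.4932 0.0651 0.1194]
314 245 0.151 [0.5007 0.0684 0.1189]
314 265 0.1515 [0.5079 0.0715 0.1206]
314 280 0.155 [0.5143 0.0743 0.119 ]
308 295 0.1417 [0.5155 0.0724 0.1329]
316 295 0.1418 [0.5144 0.0752 0.1329]
326 295 0.1428 [0.5133 0.0787 0.1319]
308 305 0.1348 [0.5159 0.0727 0.1403]
316 305 0.1332 [0.5142 0.0751 0.1418]
326 305 0.1335 [0.5129 0.0783 0.1415]
308 318 0.125 [0.5157 0.0728 0.1504]
316 318 0.1243 [0.5144 0.0751 0.151 ]
326 318 0.1249 [0.5133 0.0782 0.1504]
290 320 0.1309 [0.5214 0.0685 0.1452]
342 320 0.1311 [0.5143 0.0848 0.1451]
312 365 0.1198 [0.5259 0.0788 0.1591]
316 335 0.119 [0.5167 0.0761 0.1573]
316 400 0.243 [0.6116 0.1177 0.058 ]
[ 1.50962781e-01  2.54747603e-01 -3.87228613e-01  9.28941189e-01
 -6.98015943e-06 -2.59253906e-01] [-1.58672276e-03 -4.71607196e+01  3.08560324e+01  2.11827763e-03
 -3.79536696e-04  1.62936421e-04]
```

View pics/w3c.png

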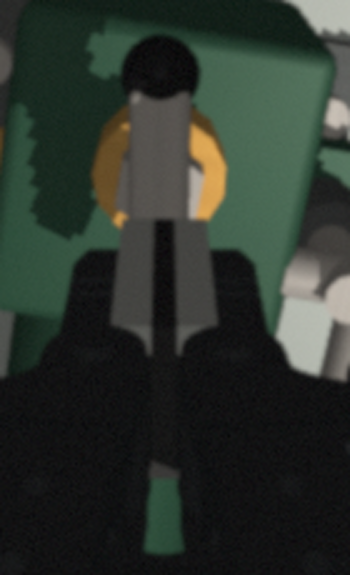

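The fingers' ends look to be about 28 mm short of the nominal TCP, so they shut above the bar: the front edge at v≈288 corresponds to z≈0.127. I'll reopen, go lower in checked steps, and close again.

play_rows(commands=[0,0,0,0,0.045,0,0,0,0,0.045,0,0,0,0,0.045,0,0,0,0,0.045,0,0,0,0,0.045,0,0,0,0,0.045,0,0,0.004,0,0.045,0,0,0.008,0,0.045,0,0,0.008,0,0.045])

```text
clock: 5.6
ee_pos: [0.5232, 0.0796, 0.0893]
tool_rot: [[-0.917, -0.399, -0.001], [-0.399, 0.917, -0.0], [0.001, 0.0, -1.0]]
contact_force: [0.5, 0.7, 0.1]
gripper_width: 0.528
grasp_force: 0.0
```

Run:
```python
from h import *
rd()
s=state();im,d=capture('wrist'); cv2.imwrite('pics/w4.png',im[:,:,::-1])
for v in (270,280,285,290,295,300,310):
    for u in (248,382):
        print(u,v,d[v,u].round(4),world('wrist',u,v,d[v,u],s).round(4))
```

```text
t 5.6 yaw -2.7314 ee [0.5232 0.0796 0.0893] F [0.5 0.7 0.1] M [0.043 0.089 0.002] w 0.528 g 0.0
248 270 0.2027 [0.5395 0.047  0.0641]
382 270 0.2463 [0.5221 0.1254 0.023 ]
248 280 0.2038 [0.5446 0.049  0.0645]
382 280 0.2407 [0.5262 0.1261 0.0301]
248 285 0.2037 [0.5469 0.0501 0.0653]
382 285 0.2346 [0.5272 0.1254 0.0366]
248 290 0.1457 [0.5239 0.0512 0.1198]
382 290 0.1469 [0.5039 0.0985 0.1186]
248 295 0.1416 [0.5238 0.0519 0.1241]
382 295 0.14 [0.5034 0.097  0.1255]
248 300 0.1372 [0.5234 0.0526 0.1286]
382 300 0.1381 [0.5044 0.097  0.1278]
248 310 0.1302 [0.5232 0.0538 0.1359]
382 310 0.1302 [0.5049 0.0957 0.1359]
```

play_rows(commands=[0,-0.001,0.006,0,0.045,0,-0.001,0.012,0,0.045,0,-0.001,0.012,0,0.045])

```text
clock: 5.9
ee_pos: [0.5233, 0.0785, 0.0768]
tool_rot: [[-0.917, -0.399, -0.002], [-0.399, 0.917, -0.0], [0.002, 0.0, -1.0]]
contact_force: [-0.7, -0.5, -0.4]
gripper_width: 0.527
grasp_force: 0.0
```

play_rows(commands=[0,0,0.004,0,0.045,0,0,0.006,0,0.045,0,0,0.006,0,0.045])

```text
clock: 6.15
ee_pos: [0.5239, 0.0787, 0.0717]
tool_rot: [[-0.917, -0.399, -0.001], [-0.399, 0.917, -0.0], [0.001, 0.0, -1.0]]
contact_force: [0.2, 0.1, 0.6]
gripper_width: 0.524
grasp_force: 0.0
```

play_rows(commands=[0,0,0,0,0.02,0,0,0,0,0.012,0,0,0,0,0.005,0,0,0,0,0,0,0,0,0,0,0,0,0,0,0,0,0,0,0,0])

```text
clock: 6.73
ee_pos: [0.5245, 0.0788, 0.0726]
tool_rot: [[-0.917, -0.399, 0.001], [-0.399, 0.917, 0.0], [-0.001, -0.0, -1.0]]
contact_force: [-0.5, 0.9, 2.8]
gripper_width: 0.103
grasp_force: 59.1
```

Run:
```python
from h import *
rd(); ram(1); ram(); rd()
```

```text
t 6.73 yaw -2.7314 ee [0.5245 0.0788 0.0726] F [-0.5  0.9  2.8] M [ 0.095  0.153 -0.065] w 0.103 g 59.1
ram t 6.783 px 0.01 score 1.0
ram t 6.833 px 0.01 score 0.998
t 6.83 yaw -2.7314 ee [0.5245 0.0788 0.0726] F [-1.8  0.5  4.1] M [ 0.038  0.184 -0.02 ] w 0.108 g 59.2
```

The bar is gripped: opening 0.103, grip force 59 N. Next I'll open the valve (negative twist).

play_rows(commands=[0,0,0,-0.05,0,0,0,0,-0.1,0,0,0,0,-0.15,0,0,0,0,-0.15,0,0,0,0,-0.15,0,0,0,0,-0.15,0])

```text
clock: 7.33
ee_pos: [0.5245, 0.0789, 0.0726]
tool_rot: [[-0.848, -0.53, 0.0], [-0.53, 0.848, 0.0], [-0.0, 0.0, -1.0]]
contact_force: [-0.9, 1.0, 5.7]
gripper_width: 0.102
grasp_force: 59.5
```

```bash
python3 -c "
from h import *
rd(); ram(); ram()"
```

```text
t 7.33 yaw -2.5825 ee [0.5245 0.0789 0.0726] F [-0.9  1.   5.7] M [0.142 0.3   0.016] w 0.102 g 59.5
ram t 7.383 px 0.01 score 0.998
ram t 7.433 px 0.02 score 0.998
```

play_rows(commands=[0,0,0,-0.05,0,0,0,0,-0.05,0,0,0,0,-0.05,0,0,0,0,-0.05,0,0,0,0,-0.05,0])

```text
clock: 7.85
ee_pos: [0.5244, 0.0789, 0.0726]
tool_rot: [[-0.82, -0.572, 0.0], [-0.572, 0.82, 0.0], [-0.0, 0.0, -1.0]]
contact_force: [-2.0, 1.4, 5.9]
gripper_width: 0.1
grasp_force: 59.5
```

```bash
python3 -c "
from h import *
rd(); ram(); ram()"
```

```text
t 7.85 yaw -2.5325 ee [0.5244 0.0789 0.0726] F [-2.   1.4  5.9] M [ 0.193  0.273 -0.002] w 0.1 g 59.5
ram t 7.9 px 0.01 score 0.998
ram t 7.95 px 0.02 score 0.998
```

play_rows(commands=[0,0,0,-0.05,0,0,0,0,-0.05,0,0,0,0,-0.05,0,0,0,0,-0.05,0,0,0,0,-0.05,0])

```text
clock: 8.37
ee_pos: [0.5244, 0.0789, 0.0726]
tool_rot: [[-0.791, -0.612, 0.0], [-0.612, 0.791, 0.0], [-0.001, 0.0, -1.0]]
contact_force: [-0.5, 0.2, 5.4]
gripper_width: 0.102
grasp_force: 59.5
```

```bash
python3 -c "
from h import *
rd(); ram(); ram()"
```

```text
t 8.37 yaw -2.4826 ee [0.5244 0.0789 0.0726] F [-0.5  0.2  5.4] M [ 0.151  0.314 -0.015] w 0.102 g 59.5
ram t 8.417 px 0.02 score 0.998
ram t 8.467 px 0.01 score 0.998
```

play_rows(commands=[0,0,0,-0.05,0,0,0,0,-0.05,0,0,0,0,-0.05,0,0,0,0,-0.05,0,0,0,0,-0.05,0])

```text
clock: 8.88
ee_pos: [0.5244, 0.079, 0.0726]
tool_rot: [[-0.759, -0.651, 0.0], [-0.651, 0.759, 0.0], [-0.001, 0.0, -1.0]]
contact_force: [-0.7, 0.8, 6.6]
gripper_width: 0.102
grasp_force: 59.5
```

```bash
python3 -c "
from h import *
rd(); ram(); ram()"
```

```text
t 8.88 yaw -2.4325 ee [0.5244 0.079  0.0726] F [-0.7  0.8  6.6] M [ 0.186  0.209 -0.037] w 0.102 g 59.5
ram t 8.933 px 0.01 score 0.998
ram t 8.983 px 0.02 score 0.998
```

```bash
cat >> h.py <<'E'
def ram2():
    im,d=capture('scene'); t=state()['clock']; g=cv2.cvtColor(im,cv2.COLOR_RGB2GRAY).astype(float); r=np.load('ref.npy').astype(float)
    df=np.abs(g-r)[240:300,160:220]; p=d[283:287,182:202]
    z=np.median([world('scene',u,v,d[v,u])[2] for v in (284,286,288) for u in range(180,200,4)])
    print('ram2 t',round(t,3),'diff',df.mean().round(2),df.max(),'depth',p.mean().round(4),'z',z.round(4))
E
python3 -c "
from h import *
ram2(); ram(); ram2()"
```

```text
ram2 t 9.033 diff 2.64 18.0 depth 1.1339 z 0.1435
ram t 9.083 px 0.01 score 0.998
ram2 t 9.133 diff 2.6 18.0 depth 1.1195 z 0.1443
```

play_rows(commands=[0,0,0,-0.05,0,0,0,0,-0.05,0,0,0,0,-0.05,0,0,0,0,-0.05,0,0,0,0,-0.05,0])

```text
clock: 9.55
ee_pos: [0.5244, 0.079, 0.0726]
tool_rot: [[-0.725, -0.688, 0.0], [-0.688, 0.725, 0.0], [-0.001, 0.0, -1.0]]
contact_force: [-1.4, 1.9, 4.9]
gripper_width: 0.099
grasp_force: 59.5
```

```bash
python3 -c "
from h import *
rd(); ram();ram2(); ram()"
```

```text
t 9.55 yaw -2.3825 ee [0.5244 0.079  0.0726] F [-1.4  1.9  4.9] M [ 0.231  0.327 -0.051] w 0.099 g 59.5
ram t 9.6 px 0.01 score 0.998
ram2 t 9.65 diff 2.59 18.0 depth 1.134 z 0.1438
ram t 9.7 px 0.01 score 0.998
```

play_rows(commands=[0,0,0,-0.05,0,0,0,0,-0.05,0,0,0,0,-0.05,0,0,0,0,-0.05,0,0,0,0,-0.05,0])

```text
clock: 10.12
ee_pos: [0.5243, 0.079, 0.0726]
tool_rot: [[-0.69, -0.724, 0.0], [-0.724, 0.69, 0.001], [-0.001, 0.0, -1.0]]
contact_force: [-0.9, 1.2, 4.9]
gripper_width: 0.103
grasp_force: 59.6
```

```bash
python3 -c "
from h import *
rd(); ram();ram2(); ram()"
```

```text
t 10.12 yaw -2.3325 ee [0.5243 0.079  0.0726] F [-0.9  1.2  4.9] M [ 0.221  0.298 -0.016] w 0.103 g 59.6
ram t 10.167 px 0.02 score 0.997
ram2 t 10.217 diff 2.6 36.0 depth 1.1339 z 0.1434
ram t 10.267 px 0.01 score 0.998
```

play_rows(commands=[0,0,0,-0.05,0,0,0,0,-0.05,0,0,0,0,-0.05,0,0,0,0,-0.05,0,0,0,0,-0.05,0])

```text
clock: 10.68
ee_pos: [0.5243, 0.079, 0.0726]
tool_rot: [[-0.653, -0.757, 0.0], [-0.757, 0.653, 0.001], [-0.001, 0.0, -1.0]]
contact_force: [-1.7, 0.9, 5.2]
gripper_width: 0.101
grasp_force: 59.6
```

```bash
python3 -c "
from h import *
rd(); ram();ram2(); ram()"
```

```text
t 10.68 yaw -2.2825 ee [0.5243 0.079  0.0726] F [-1.7  0.9  5.2] M [ 0.284  0.308 -0.077] w 0.101 g 59.6
ram t 10.733 px 0.04 score 0.996
ram2 t 10.783 diff 2.98 35.0 depth 1.1057 z 0.1443
ram t 10.833 px 0.04 score 0.996
```

Something has started to change. I'll hold here and measure.

play_rows(commands=[0,0,0,0,0,0,0,0,0,0,0,0,0,0,0,0,0,0,0,0])

```text
clock: 11.17
ee_pos: [0.5243, 0.079, 0.0726]
tool_rot: [[-0.653, -0.757, 0.0], [-0.757, 0.653, 0.001], [-0.001, 0.0, -1.0]]
contact_force: [-1.6, 1.5, 5.4]
gripper_width: 0.103
grasp_force: 59.6
```

```bash
python3 -c "
from h import *
rd(); ram();ram2(); ram()"
```

```text
t 11.17 yaw -2.2826 ee [0.5243 0.079  0.0726] F [-1.6  1.5  5.4] M [ 0.191  0.362 -0.001] w 0.103 g 59.6
ram t 11.217 px 0.04 score 0.996
ram2 t 11.267 diff 3.01 34.0 depth 1.1339 z 0.1435
ram t 11.317 px 0.04 score 0.996
```

play_rows(commands=[0,0,0,-0.05,0,0,0,0,-0.05,0,0,0,0,-0.05,0,0,0,0,-0.05,0,0,0,0,-0.05,0])

```text
clock: 11.73
ee_pos: [0.5243, 0.079, 0.0726]
tool_rot: [[-0.614, -0.789, 0.0], [-0.789, 0.614, 0.001], [-0.001, 0.0, -1.0]]
contact_force: [-1.3, 0.9, 6.0]
gripper_width: 0.106
grasp_force: 59.6
```

```bash
python3 -c "
from h import *
rd(); ram();ram2(); ram()"
```

```text
t 11.73 yaw -2.2325 ee [0.5243 0.079  0.0726] F [-1.3  0.9  6. ] M [ 0.299  0.375 -0.026] w 0.106 g 59.6
ram t 11.783 px 0.44 score 0.958
ram2 t 11.833 diff 6.19 109.0 depth 1.1357 z 0.142
ram t 11.883 px 0.66 score 0.966
```

play_rows(commands=[0,0,0,0,0,0,0,0,0,0])

```text
clock: 12.05
ee_pos: [0.5243, 0.0791, 0.0726]
tool_rot: [[-0.614, -0.789, 0.0], [-0.789, 0.614, 0.001], [-0.001, 0.0, -1.0]]
contact_force: [-1.9, 0.7, 5.8]
gripper_width: 0.098
grasp_force: 59.6
```

```bash
python3 -c "
from h import *
ram();ram2(); ram()"
```

```text
ram t 12.1 px 0.99 score 0.984
ram2 t 12.15 diff 8.86 170.0 depth 1.123 z 0.1397
ram t 12.2 px 1.1 score 0.981
```

The valve has cracked and the ram is sinking at about 6–7 mm/s. I'll open it slightly more and watch.

play_rows(commands=[0,0,0,-0.015,0,0,0,0,-0.03,0,0,0,0,-0.03,0,0,0,0,-0.03,0,0,0,0,-0.03,0,0,0,0,-0.03,0])

```text
clock: 12.7
ee_pos: [0.5243, 0.0791, 0.0726]
tool_rot: [[-0.591, -0.807, 0.0], [-0.807, 0.591, 0.001], [-0.001, 0.0, -1.0]]
contact_force: [-1.5, 1.0, 4.9]
gripper_width: 0.107
grasp_force: 59.6
```

```bash
python3 -c "
from h import *
rd(); ram(); ram2(); ram()"
```

```text
t 12.7 yaw -2.2026 ee [0.5243 0.0791 0.0726] F [-1.5  1.   4.9] M [ 0.216  0.367 -0.094] w 0.107 g 59.6
ram t 12.75 px 2.13 score 0.972
ram2 t 12.8 diff 14.06 165.0 depth 1.1399 z 0.1371
ram t 12.85 px 2.34 score 0.96
```

play_rows(commands=[0,0,0,0,0,0,0,0,0,0,0,0,0,0,0,0,0,0,0,0,0,0,0,0,0,0,0,0,0,0])

```text
clock: 13.35
ee_pos: [0.5243, 0.079, 0.0726]
tool_rot: [[-0.591, -0.807, 0.0], [-0.807, 0.591, 0.001], [-0.001, 0.0, -1.0]]
contact_force: [-2.0, 1.3, 6.3]
gripper_width: 0.097
grasp_force: 59.6
```

```bash
python3 -c "
from h import *
rd(); ram();  ram()"
```

```text
t 13.35 yaw -2.2026 ee [0.5243 0.079  0.0726] F [-2.   1.3  6.3] M [ 0.215  0.36  -0.09 ] w 0.097 g 59.6
ram t 13.4 px 3.7 score 0.963
ram t 13.45 px 3.82 score 0.973
```

It is sinking steadily at about 8 mm/s. I'll hold the valve here.

play_rows(commands=[0,0,0,0,0,0,0,0,0,0,0,0,0,0,0,0,0,0,0,0,0,0,0,0,0,0,0,0,0,0,0,0,0,0,0,0,0,0,0,0,0,0,0,0,0,0,0,0,0,0,0,0,0,0,0,0,0,0,0,0])

```text
clock: 14.45
ee_pos: [0.5243, 0.079, 0.0725]
tool_rot: [[-0.591, -0.807, 0.0], [-0.807, 0.591, 0.001], [-0.001, 0.0, -1.0]]
contact_force: [-2.3, 0.7, 5.7]
gripper_width: 0.102
grasp_force: 59.6
```

```bash
python3 -c "
from h import *
rd(); ram();  ram()"
```

```text
t 14.45 yaw -2.2026 ee [0.5243 0.079  0.0725] F [-2.3  0.7  5.7] M [ 0.254  0.394 -0.104] w 0.102 g 59.6
ram t 14.5 px 5.96 score 0.971
ram t 14.55 px 6.03 score 0.974
```

play_rows(commands=[0,0,0,0,0,0,0,0,0,0,0,0,0,0,0,0,0,0,0,0,0,0,0,0,0,0,0,0,0,0,0,0,0,0,0,0,0,0,0,0,0,0,0,0,0,0,0,0,0,0,0,0,0,0,0,0,0,0,0,0,0,0,0,0,0,0,0,0,0,0,0,0,0,0,0,0,0,0,0,0,0,0,0,0,0,0,0,0,0,0,0,0,0,0,0,0,0,0,0,0])

```text
clock: 16.22
ee_pos: [0.5243, 0.0791, 0.0725]
tool_rot: [[-0.591, -0.807, 0.0], [-0.807, 0.591, 0.001], [-0.001, 0.0, -1.0]]
contact_force: [-1.7, 0.8, 6.2]
gripper_width: 0.106
grasp_force: 59.6
```

```bash
python3 -c "
from h import *
rd(); ram();  ram()"
```

```text
t 16.22 yaw -2.2026 ee [0.5243 0.0791 0.0725] F [-1.7  0.8  6.2] M [ 0.232  0.407 -0.044] w 0.106 g 59.6
ram t 16.267 px 9.72 score 0.936
ram t 16.317 px 9.83 score 0.942
```

play_rows(commands=[0,0,0,0,0,0,0,0,0,0,0,0,0,0,0,0,0,0,0,0,0,0,0,0,0,0,0,0,0,0,0,0,0,0,0,0,0,0,0,0,0,0,0,0,0,0,0,0,0,0,0,0,0,0,0,0,0,0,0,0,0,0,0,0,0,0,0,0,0,0,0,0,0,0,0,0,0,0,0,0])

```text
clock: 17.65
ee_pos: [0.5243, 0.0791, 0.0726]
tool_rot: [[-0.591, -0.807, 0.0], [-0.807, 0.591, 0.001], [-0.001, 0.0, -1.0]]
contact_force: [-1.4, 1.0, 5.7]
gripper_width: 0.104
grasp_force: 59.6
```

```bash
python3 -c "
from h import *
rd(); ram();  ram()
im,d=capture('scene')
for u,v in [(188,301),(192,301),(196,301),(200,300),(184,300),(180,298),(205,298)]: print(u,v,world('scene',u,v,d[v,u])) 
"
```

```text
t 17.65 yaw -2.2027 ee [0.5243 0.0791 0.0726] F [-1.4  1.   5.7] M [ 0.254  0.408 -0.052] w 0.104 g 59.6
ram t 17.7 px 12.88 score 0.937
ram t 17.75 px 12.96 score 0.939
188 301 [ 0.72086386 -0.13922267  0.10430803]
192 301 [ 0.71730584 -0.13209459  0.1015744 ]
196 301 [ 0.72105319 -0.12138453  0.10799753]
200 300 [ 0.71274923 -0.11603754  0.10264367]
184 300 [ 0.71990354 -0.14814785  0.10467206]
180 298 [ 0.71427952 -0.15905627  0.10251661]
205 298 [ 0.70637796 -0.10703011  0.10348864]
```

play_rows(commands=[0,0,0,0,0,0,0,0,0,0,0,0,0,0,0,0,0,0,0,0,0,0,0,0,0,0,0,0,0,0,0,0,0,0,0,0,0,0,0,0,0,0,0,0,0,0,0,0,0,0])

```text
clock: 18.63
ee_pos: [0.5243, 0.0791, 0.0726]
tool_rot: [[-0.591, -0.807, 0.0], [-0.807, 0.591, 0.001], [-0.001, 0.0, -1.0]]
contact_force: [-2.2, 1.1, 6.0]
gripper_width: 0.1
grasp_force: 59.6
```

```bash
python3 -c "
from h import *
rd(); ram();  ram()"
```

```text
t 18.63 yaw -2.2026 ee [0.5243 0.0791 0.0726] F [-2.2  1.1  6. ] M [ 0.228  0.312 -0.036] w 0.1 g 59.6
ram t 18.683 px 13.3 score 0.924
ram t 18.733 px 13.31 score 0.923
```

play_rows(commands=[0,0,0,0,0,0,0,0,0,0,0,0,0,0,0,0,0,0,0,0,0,0,0,0,0,0,0,0,0,0,0,0,0,0,0,0,0,0,0,0,0,0,0,0,0,0,0,0,0,0])

```text
clock: 19.57
ee_pos: [0.5243, 0.0791, 0.0726]
tool_rot: [[-0.591, -0.807, 0.0], [-0.807, 0.591, 0.001], [-0.001, 0.0, -1.0]]
contact_force: [-1.1, 0.4, 5.6]
gripper_width: 0.105
grasp_force: 59.6
```

```bash
python3 -c "
from h import *
rd(); ram();  ram()"
```

```text
t 19.57 yaw -2.2027 ee [0.5243 0.0791 0.0726] F [-1.1  0.4  5.6] M [ 0.221  0.393 -0.048] w 0.105 g 59.6
ram t 19.617 px 13.31 score 0.923
ram t 19.667 px 13.31 score 0.924
```

The ram is on its stop: the 13.3 px shift matches the expected 13.4 and has stopped changing. I'll close the valve back to just short of the earliest possible seat.

play_rows(commands=[0,0,0,0.08,0,0,0,0,0.16,0,0,0,0,0.24,0,0,0,0,0.32,0,0,0,0,0.4,0,0,0,0,0.46,0,0,0,0,0.5,0,0,0,0,0.52,0,0,0,0,0.54,0,0,0,0,0.55,0,0,0,0,0.56,0,0,0,0,0.56,0])

```text
clock: 20.67
ee_pos: [0.5245, 0.0788, 0.0726]
tool_rot: [[-0.929, -0.37, 0.001], [-0.37, 0.929, 0.0], [-0.001, -0.0, -1.0]]
contact_force: [-0.9, 0.3, 5.6]
gripper_width: 0.105
grasp_force: 59.5
```

```bash
cat >> h.py <<'E'
def mz(n=3):
    a=[state()]
    for i in range(n): capture('wrist'); a.append(state())
    s=a[-1]; R=np.array(s['tool_rot']); m=[x['ft_torque'][2] for x in a]
    print('t',round(s['clock'],2),'yaw',np.arctan2(R[1,0],R[0,0]).round(4),'F',np.round(s['contact_force'],1),'Mz',np.round(m,3),'mean',np.mean(m).round(3),'q6',s['joint_efforts'][5].round(3),s['gripper_width'].round(3))
E
python3 -c "
from h import *
mz(4)"
```

```text
Traceback (most recent call last):
  File "h.py", line 40, in mz
    print('t',round(s['clock'],2),'yaw',np.arctan2(R[1,0],R[0,0]).round(4),'F',np.round(s['contact_force'],1),'Mz',np.round(m,3),'mean',np.mean(m).round(3),'q6',s['joint_efforts'][5].round(3),s['gripper_width'].round(3))
                                                                                                                                                                                                ^^^^^^^^^^^^^^^^^^^^^^^^
AttributeError: 'float' object has no attribute 'round'
```

```bash
sed -i "s/s\['joint_efforts'\]\[5\].round(3),s\['gripper_width'\].round(3))/np.round(s['joint_efforts'][5],3),np.round(s['gripper_width'],3))/" h.py; python3 -c "
from h import *
mz(3)"
```

```text
t 21.02 yaw -2.7623 F [-1.1  0.2  4.7] Mz [0.138 0.103 0.173 0.113] mean 0.132 q6 0.135 0.105
```

play_rows(commands=[0,0,0,0.005,0,0,0,0,0.01,0,0,0,0,0.01,0])

```text
clock: 21.27
ee_pos: [0.5245, 0.0788, 0.0726]
tool_rot: [[-0.933, -0.361, 0.0], [-0.361, 0.933, 0.0], [-0.0, -0.0, -1.0]]
contact_force: [-1.0, 0.2, 6.0]
gripper_width: 0.104
grasp_force: 59.5
```

```bash
python3 -c "
from h import *
mz(3)"
```

```text
t 21.42 yaw -2.7723 F [-1.1  0.5  5.4] Mz [0.15  0.216 0.128 0.143] mean 0.159 q6 0.14 0.102
```

The joint-6 effort (0.135–0.14) is a clean measure of the drag. I'll creep on in 0.01 rad steps.

play_rows(commands=[0,0,0,0.005,0,0,0,0,0.01,0,0,0,0,0.01,0])

```text
clock: 21.67
ee_pos: [0.5245, 0.0788, 0.0726]
tool_rot: [[-0.936, -0.351, 0.001], [-0.351, 0.936, -0.0], [-0.0, -0.0, -1.0]]
contact_force: [-1.1, 0.5, 5.3]
gripper_width: 0.1
grasp_force: 59.5
```

```bash
python3 -c "
from h import *
mz(2)"
```

```text
t 21.77 yaw -2.7822 F [-1.7  0.1  5.4] Mz [0.173 0.169 0.121] mean 0.154 q6 0.152 0.105
```

play_rows(commands=[0,0,0,0.005,0,0,0,0,0.01,0,0,0,0,0.01,0])

```text
clock: 22.02
ee_pos: [0.5245, 0.0788, 0.0725]
tool_rot: [[-0.94, -0.342, 0.0], [-0.342, 0.94, -0.0], [-0.0, -0.0, -1.0]]
contact_force: [-1.6, -0.4, 5.1]
gripper_width: 0.104
grasp_force: 59.5
```

```bash
python3 -c "
from h import *
mz(2)"
```

```text
t 22.12 yaw -2.7923 F [-1.7  1.2  4.2] Mz [0.154 0.142 0.22 ] mean 0.172 q6 0.16 0.101
```

play_rows(commands=[0,0,0,0.005,0,0,0,0,0.01,0,0,0,0,0.01,0])

```text
clock: 22.37
ee_pos: [0.5245, 0.0788, 0.0726]
tool_rot: [[-0.943, -0.333, 0.0], [-0.333, 0.943, -0.0], [-0.0, -0.0, -1.0]]
contact_force: [-1.1, 0.5, 5.6]
gripper_width: 0.104
grasp_force: 59.5
```

```bash
python3 -c "
from h import *
mz(2)"
```

```text
t 22.47 yaw -2.8023 F [-0.3  0.5  5.3] Mz [0.144 0.188 0.171] mean 0.168 q6 0.157 0.104
```

play_rows(commands=[0,0,0,0.005,0,0,0,0,0.01,0,0,0,0,0.01,0])

```text
clock: 22.72
ee_pos: [0.5245, 0.0788, 0.0726]
tool_rot: [[-0.946, -0.323, 0.0], [-0.323, 0.946, -0.0], [-0.0, -0.0, -1.0]]
contact_force: [-1.5, 0.3, 6.1]
gripper_width: 0.107
grasp_force: 59.5
```

```bash
python3 -c "
from h import *
mz(2)"
```

```text
t 22.82 yaw -2.8123 F [0.  0.2 5.1] Mz [0.129 0.094 0.12 ] mean 0.114 q6 0.152 0.106
```

play_rows(commands=[0,0,0,0.005,0,0,0,0,0.01,0,0,0,0,0.01,0])

```text
clock: 23.07
ee_pos: [0.5245, 0.0788, 0.0726]
tool_rot: [[-0.95, -0.314, 0.0], [-0.314, 0.95, -0.0], [-0.0, -0.0, -1.0]]
contact_force: [-0.2, -0.2, 5.8]
gripper_width: 0.105
grasp_force: 59.5
```

```bash
python3 -c "
from h import *
mz(2)"
```

```text
t 23.17 yaw -2.8222 F [-0.3 -0.4  5.1] Mz [0.187 0.132 0.16 ] mean 0.16 q6 0.154 0.1
```

play_rows(commands=[0,0,0,0.005,0,0,0,0,0.01,0,0,0,0,0.01,0])

```text
clock: 23.42
ee_pos: [0.5245, 0.0788, 0.0726]
tool_rot: [[-0.953, -0.304, 0.001], [-0.304, 0.953, -0.0], [-0.0, -0.0, -1.0]]
contact_force: [-0.5, 0.2, 5.9]
gripper_width: 0.102
grasp_force: 59.5
```

```bash
python3 -c "
from h import *
mz(2)"
```

```text
t 23.52 yaw -2.8323 F [-1.6 -0.   5.4] Mz [0.108 0.156 0.112] mean 0.125 q6 0.157 0.102
```

play_rows(commands=[0,0,0,0.005,0,0,0,0,0.01,0,0,0,0,0.01,0])

```text
clock: 23.77
ee_pos: [0.5245, 0.0788, 0.0726]
tool_rot: [[-0.956, -0.295, 0.001], [-0.295, 0.956, -0.0], [-0.001, -0.0, -1.0]]
contact_force: [-0.6, -0.4, 5.0]
gripper_width: 0.104
grasp_force: 59.5
```

```bash
python3 -c "
from h import *
mz(2)"
```

```text
t 23.87 yaw -2.8423 F [-1.3 -0.3  4.8] Mz [0.146 0.164 0.142] mean 0.151 q6 0.157 0.103
```

play_rows(commands=[0,0,0,0.005,0,0,0,0,0.01,0,0,0,0,0.01,0])

```text
clock: 24.12
ee_pos: [0.5245, 0.0787, 0.0726]
tool_rot: [[-0.958, -0.285, 0.001], [-0.285, 0.958, -0.0], [-0.0, -0.0, -1.0]]
contact_force: [-0.9, 0.3, 4.6]
gripper_width: 0.105
grasp_force: 59.5
```

```bash
python3 -c "
from h import *
mz(2)"
```

```text
t 24.22 yaw -2.8523 F [-1.6  0.   4.1] Mz [0.178 0.106 0.129] mean 0.138 q6 0.156 0.103
```

play_rows(commands=[0,0,0,0.005,0,0,0,0,0.01,0,0,0,0,0.01,0])

```text
clock: 24.47
ee_pos: [0.5245, 0.0787, 0.0726]
tool_rot: [[-0.961, -0.276, 0.001], [-0.276, 0.961, -0.0], [-0.001, -0.0, -1.0]]
contact_force: [-0.4, 0.5, 5.0]
gripper_width: 0.102
grasp_force: 59.5
```

```bash
python3 -c "
from h import *
mz(2)"
```

```text
t 24.57 yaw -2.8623 F [-0.5  0.1  5.6] Mz [0.183 0.189 0.138] mean 0.17 q6 0.157 0.1
```

play_rows(commands=[0,0,0,0.005,0,0,0,0,0.01,0,0,0,0,0.01,0])

```text
clock: 24.82
ee_pos: [0.5245, 0.0787, 0.0726]
tool_rot: [[-0.964, -0.266, 0.001], [-0.266, 0.964, -0.0], [-0.001, -0.0, -1.0]]
contact_force: [-1.1, 0.2, 4.9]
gripper_width: 0.104
grasp_force: 59.5
```

```bash
python3 -c "
from h import *
mz(2)"
```

```text
t 24.92 yaw -2.8723 F [-0.4 -1.3  5.8] Mz [0.131 0.187 0.123] mean 0.147 q6 0.158 0.105
```

play_rows(commands=[0,0,0,0.005,0,0,0,0,0.01,0,0,0,0,0.01,0])

```text
clock: 25.17
ee_pos: [0.5245, 0.0788, 0.0725]
tool_rot: [[-0.967, -0.256, 0.001], [-0.256, 0.967, -0.0], [-0.0, -0.0, -1.0]]
contact_force: [-0.7, -0.9, 5.5]
gripper_width: 0.106
grasp_force: 59.5
```

```bash
python3 -c "
from h import *
mz(2)"
```

```text
t 25.27 yaw -2.8823 F [-0.6  0.5  5.3] Mz [0.133 0.178 0.205] mean 0.172 q6 0.158 0.105
```

play_rows(commands=[0,0,0,0.005,0,0,0,0,0.01,0,0,0,0,0.01,0])

```text
clock: 25.52
ee_pos: [0.5245, 0.0787, 0.0726]
tool_rot: [[-0.969, -0.247, 0.001], [-0.247, 0.969, -0.0], [-0.0, -0.0, -1.0]]
contact_force: [-1.1, -0.5, 4.8]
gripper_width: 0.101
grasp_force: 59.5
```

```bash
python3 -c "
from h import *
mz(2)"
```

```text
t 25.62 yaw -2.8923 F [-0.5  0.3  5.2] Mz [0.146 0.179 0.135] mean 0.153 q6 0.158 0.104
```

play_rows(commands=[0,0,0,0.005,0,0,0,0,0.01,0,0,0,0,0.01,0])

```text
clock: 25.87
ee_pos: [0.5245, 0.0787, 0.0726]
tool_rot: [[-0.972, -0.237, 0.001], [-0.237, 0.972, -0.0], [-0.0, -0.0, -1.0]]
contact_force: [-0.9, 0.5, 5.1]
gripper_width: 0.103
grasp_force: 59.5
```

```bash
python3 -c "
from h import *
mz(2)"
```

```text
t 25.97 yaw -2.9023 F [-1.2 -0.6  5.4] Mz [0.163 0.134 0.162] mean 0.153 q6 0.159 0.104
```

play_rows(commands=[0,0,0,0.005,0,0,0,0,0.01,0,0,0,0,0.01,0])

```text
clock: 26.22
ee_pos: [0.5245, 0.0787, 0.0726]
tool_rot: [[-0.974, -0.227, 0.001], [-0.227, 0.974, -0.0], [-0.001, -0.0, -1.0]]
contact_force: [-1.4, 0.5, 4.7]
gripper_width: 0.103
grasp_force: 59.5
```

```bash
python3 -c "
from h import *
mz(2)"
```

```text
t 26.32 yaw -2.9124 F [-0.5  0.1  5.2] Mz [0.143 0.16  0.14 ] mean 0.147 q6 0.159 0.1
```

play_rows(commands=[0,0,0,0.005,0,0,0,0,0.01,0,0,0,0,0.01,0])

```text
clock: 26.57
ee_pos: [0.5245, 0.0787, 0.0726]
tool_rot: [[-0.976, -0.217, 0.001], [-0.217, 0.976, -0.0], [-0.0, -0.0, -1.0]]
contact_force: [-0.9, -0.6, 5.2]
gripper_width: 0.101
grasp_force: 59.5
```

```bash
python3 -c "
from h import *
mz(2)"
```

```text
t 26.67 yaw -2.9223 F [-1.2 -0.7  5.6] Mz [0.161 0.178 0.144] mean 0.161 q6 0.16 0.104
```

play_rows(commands=[0,0,0,0.005,0,0,0,0,0.01,0,0,0,0,0.01,0])

```text
clock: 26.92
ee_pos: [0.5245, 0.0787, 0.0726]
tool_rot: [[-0.978, -0.208, 0.001], [-0.208, 0.978, -0.0], [-0.0, -0.0, -1.0]]
contact_force: [-0.7, 1.1, 4.9]
gripper_width: 0.105
grasp_force: 59.5
```

```bash
python3 -c "
from h import *
mz(2)"
```

```text
t 27.02 yaw -2.9323 F [-0.4  0.5  5.9] Mz [0.171 0.155 0.163] mean 0.163 q6 0.16 0.105
```

play_rows(commands=[0,0,0,0.005,0,0,0,0,0.01,0,0,0,0,0.01,0])

```text
clock: 27.27
ee_pos: [0.5245, 0.0787, 0.0726]
tool_rot: [[-0.98, -0.198, 0.001], [-0.198, 0.98, -0.0], [-0.001, -0.0, -1.0]]
contact_force: [-1.7, -0.4, 6.6]
gripper_width: 0.101
grasp_force: 59.5
```

```bash
python3 -c "
from h import *
mz(2)"
```

```text
t 27.37 yaw -2.9421 F [-1.3  0.4  5.3] Mz [0.246 0.189 0.227] mean 0.221 q6 0.247 0.099
```

The seat is felt: the moment rose from 0.16 to 0.24. From here the steps get smaller.

play_rows(commands=[0,0,0,0.002,0,0,0,0,0.004,0,0,0,0,0.004,0])

```text
clock: 27.62
ee_pos: [0.5245, 0.0787, 0.0726]
tool_rot: [[-0.981, -0.194, 0.001], [-0.194, 0.981, -0.0], [-0.001, -0.0, -1.0]]
contact_force: [-0.9, 0.1, 5.1]
gripper_width: 0.105
grasp_force: 59.6
```

```bash
python3 -c "
from h import *
mz(2)"
```

```text
t 27.72 yaw -2.946 F [-1.3  0.4  5.8] Mz [0.287 0.328 0.301] mean 0.306 q6 0.299 0.1
```

play_rows(commands=[0,0,0,0.003,0,0,0,0,0.006,0,0,0,0,0.006,0])

```text
clock: 27.97
ee_pos: [0.5245, 0.0787, 0.0726]
tool_rot: [[-0.982, -0.189, 0.001], [-0.189, 0.982, -0.0], [-0.001, -0.0, -1.0]]
contact_force: [-1.0, 0.1, 4.5]
gripper_width: 0.104
grasp_force: 59.6
```

```bash
python3 -c "
from h import *
mz(2)"
```

```text
t 28.07 yaw -2.9518 F [-1.4 -0.8  4.9] Mz [0.454 0.41  0.343] mean 0.403 q6 0.373 0.101
```

play_rows(commands=[0,0,0,0.003,0,0,0,0,0.006,0,0,0,0,0.006,0,0,0,0,0.006,0,0,0,0,0.006,0])

```text
clock: 28.48
ee_pos: [0.5245, 0.0787, 0.0725]
tool_rot: [[-0.983, -0.183, 0.001], [-0.183, 0.983, -0.0], [-0.0, -0.0, -1.0]]
contact_force: [-0.3, -0.5, 5.1]
gripper_width: 0.106
grasp_force: 59.6
```

```bash
python3 -c "
from h import *
mz(5)"
```

```text
t 28.73 yaw -2.9576 F [-1.7 -0.2  5.6] Mz [0.395 0.45  0.412 0.435 0.374 0.458] mean 0.421 q6 0.444 0.104
```

The moment has held at about 0.43 N·m for more than 0.5 s. I'll ease off, let go and lift clear.

play_rows(commands=[0,0,0,-0.01,0,0,0,0,-0.02,0,0,0,0,-0.02,0,0,0,0,-0.02,0.02,0,0,0,-0.02,0.04,0,0,0,-0.02,0.045,0,0,0,-0.02,0.045,0,0,0,-0.02,0.045,0,0,0,-0.02,0.045,0,0,0,-0.02,0.045])

```text
clock: 29.57
ee_pos: [0.5242, 0.0787, 0.0722]
tool_rot: [[-0.979, -0.203, -0.0], [-0.203, 0.979, -0.0], [0.0, -0.0, -1.0]]
contact_force: [-0.7, 0.6, 0.1]
gripper_width: 0.527
grasp_force: 0.0
```

play_rows(commands=[0,0,-0.01,0,0.045,0,0,-0.03,0,0.045,0,0,-0.06,0,0.045,0,0,-0.1,0,0.045,0,0,-0.13,0,0.045,0,0,-0.13,0,0.045,0,0,-0.13,0,0.045,0,0,-0.13,0,0.045])

```text
clock: 30.23
ee_pos: [0.5241, 0.0787, 0.2024]
tool_rot: [[-0.979, -0.203, 0.0], [-0.203, 0.979, 0.0], [-0.0, -0.0, -1.0]]
contact_force: [0.8, 0.3, -1.0]
gripper_width: 0.528
grasp_force: 0.0
```

Run:
```python
from h import *
rd(); ram(); s=state(); im,_=capture('wrist'); im2,_=capture('scene')
a=cv2.resize(im2[150:370,100:440],None,fx=1.8,fy=1.8); b=cv2.resize(im,(240,180)); 
c=np.zeros((a.shape[0]+180,max(a.shape[1],240),3),np.uint8); c[:a.shape[0],:a.shape[1]]=a; c[a.shape[0]:,:240]=b
cv2.imwrite('pics/end.png',c[:,:,::-1])
```

```text
t 30.23 yaw -2.9374 ee [0.5241 0.0787 0.2024] F [ 0.8  0.3 -1. ] M [-0.02   0.004  0.043] w 0.528 g 0.0
ram t 30.283 px 13.3 score 0.923
```

View pics/end.png

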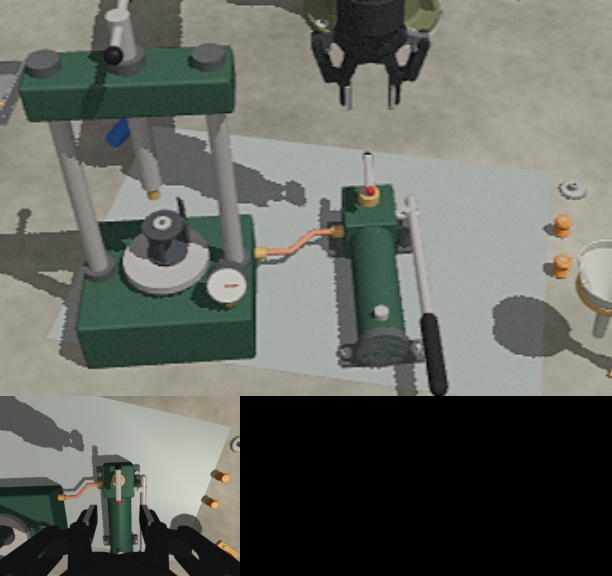

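The picture shows the frame upright on the lowered platen at (165,245), the T-bar at (370,175) free of the gripper, and the other items in place. I'm handing the job in.

```bash
python3 -c "
from h import *
print(finish_job())"
```

```text
the job is handed in; nothing more can be done
None
```

The job is handed in, but no verdict came back: the ram sank fully at about 7–8 mm/s (measured by camera) with the frame still standing on it, the valve was nipped shut at about 0.43 N·m for over 0.5 s, and the gripper let go and lifted clear.

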